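# Open the centrifuge after the run

## Task

The spin is over. With a fingertip press down the blue release tab at the front of the small bench centrifuge so that its lid springs up, then push the lid all the way back until it rests against its stop and stays fully open. Push gently: do not shove, tip or lift the machine, pick nothing up, leave everything else on the bench where it stands, and finish with the hand clear.

Things in the scene. Friction and masses are not known exactly. Their poses are not given: they have to be found in the camera images.
- centrifuge: Cream bench-top microcentrifuge, loose on rubber feet, about 2.5 kg: 227 mm deep (x from -115 to 112 mm), 180 mm wide (y), deck 95 mm high, closed lid's top at 118 mm (clear dome 133 mm). Origin: centre of its underside, on the bench; its own -x is the front (sloped control panel, display, blue release tab), z up. Under the lid sits a rotor with eight capped microtubes.
- tab_press (a point): Centre of the pressing area on top of the blue release tab, a paddle 38 mm (x) by 36 mm (y), 7 mm thick, that projects level over the sloped front panel; with the tab at rest this point is at (-99, 0, 99) mm in the centrifuge's frame, 26 mm in front of the front edge of the lid's lip, with nothing above it. Press it straight down.
- tab (a joint): Tilt of the release tab about a pivot 31 mm behind tab_press and 17 mm below it, rad: 0 at rest, 0.45 fully down (then tab_press has sunk 15 mm). Sprung: about 2 N at tab_press to begin, about 6 N fully down. The lid's catch is freed between about 0.15 and 0.2 rad; the tab springs back when let go.
- lid (a joint): Angle of the lid, rad: 0 shut and latched; freed, kick-up springs lift it within about a second to 0.65, where it rests on them; 1.92 is its back stop. Its hinge is damped; the lid (about 180 g) falls back onto the springs if let go before about 1.5 and falls back against the stop beyond that. Opening it from 0.65 takes about 1 to 2 N at the lip. Fully open means above 1.8.
- lid_hinge (a point): Middle of the lid's hinge line, which runs along the centrifuge's y; fixed at (85, 0, 100) mm in the centrifuge's frame. Its axes turn with the lid and are those of the centrifuge when the lid is shut.
- lid_lip (a point): Middle of the lower front edge of the blue finger lip at the lid's front, 158 mm from the hinge line and 12 mm above the hinge when shut; moves with the lid. The lip is 76 mm wide (y), 6 mm thick and stands 13 mm out from the lid's front. The lid is 170 mm wide; its flat underside passes 3 mm below the hinge line when shut, and the lid is 21 mm thick.
- rack: Blue tube rack, 105 x 62 x 45 mm, loose, with tubes in it; leave alone. Origin: centre of its underside.
- tube0: Capped sample tube, 76 mm long, 13 mm thick (cap 16 mm), standing in the rack; leave alone. Origin: its foot.
- tube1: Another capped tube in the rack, as tube0.
- tube2: A third capped tube in the rack, as tube0.
- tipbox: Box of pipette tips with a clear lid, 122 x 84 x 72 mm, loose; leave alone. Origin: centre of its underside.
- jar: Specimen jar with orange cap, 58 mm across, 72 mm high, loose; leave alone. Origin: centre of its underside.
- scanner: White barcode reader on its dark foot, 80 x 66 mm, about 117 mm high, loose; leave alone. Origin: centre of its underside.
- pen: Marker pen lying on the bench in front of the centrifuge, 124 mm long along its x, 16 mm thick; leave alone. Origin: under its middle.

How it is judged (in metres and radians):
On the way, in this order (a step that is already met when the one before it is completed fails the run):
1. the release tab is pressed down by a fingertip until it frees the lid (value of joint tab above 0.1 rad and contact force between the fingers and centrifuge above 0.5 N), for 0.02 s.
2. the freed lid has sprung up (value of joint lid above 0.45 rad), for 0.1 s.
3. the lid is pushed back fully open (value of joint lid above 1.8 rad), for 0.2 s.
At the end, for the whole second after the job is handed in: The lid is at rest above 1.8 rad (stop at 1.92), the tab has sprung back (below 0.06 rad), the centrifuge stands level within 20 mm of where it stood, and every other loose thing is within 20 mm of where it was (value of joint lid above 1.8 rad and velocity of joint lid between -0.1 and 0.1 rad/s and value of joint tab below 0.06 rad and distance of each of centrifuge, rack, tube0, tube1, tube2, tipbox, jar, scanner, pen from where it was at the start of the episode below 0.02 m and angle between centrifuge's own z axis and vertical below 0.05 rad and linear speed of centrifuge below 0.02 m/s); the robot touches nothing.
It fails at once if the centrifuge is shoved more than 20 mm, tipped, or lifted more than 8 mm (distance of centrifuge from where it was at the start of the episode above 0.02 m or angle between centrifuge's own z axis and vertical above 0.08 rad or height (world z) of centrifuge above 0.008 m).
It fails at once if the fingers press on the centrifuge with more than 40 N (contact force between the fingers and centrifuge above 40 N).
It fails at once if another thing on the bench is moved more than 20 mm or lifted (distance of any of rack, tube0, tube1, tube2, tipbox, jar, scanner, pen from where it was at the start of the episode above 0.02 m).
It also fails if it takes over 42 s, if anything falls off the work surface, if the arm or the gripper's body presses on something with over 40 N, if the wrist force passes 120 N, or if a joint passes its speed limit or range.

## Robot

A 7-joint arm with a two-finger parallel gripper is mounted at the origin on the work surface. World frame = base frame: x ahead of the robot, y to its left, z up, the work surface at z = 0. Lengths are in m, angles in degrees, forces in N, time in s.
With the tool pointing down it reaches from about 0.4 to 0.85 m from the base axis. Payload 4.5 kg.
Tool frame: the origin (TCP) lies at the very end of the fingers, on their centre line; the grasp point (between the pads) lies 19 mm behind it (grasp_offset is the z of the grasp point in the tool frame, in m); z points along the fingers, y is the direction in which the jaws open and shut (so a half turn about z gives the same grasp; the last joint's range is limited). The gripper opens to 88 mm and grips with 3 to 60 N. Pads are 18 mm wide; open, the fingers measure 123 mm over their backs; the gripper's body (75 mm by 187 mm) begins 45 mm behind the grasp point.
Start: joints at [75.619, 39.483, -11.15, 89.685, 9.013, 51.709, -12.324], TCP at [0.176, -0.6, 0.239] pointing down, gripper open.
Joint ranges: [-172.22, 172.22], [-26.19, 119.32], [-84.43, 86.54], [7.71, 146.69], [-57.33, 237.33], [2.42, 119.75], [-152.13, 152.13]. Speed limits (degrees/s): [147.25, 147.25, 180, 180, 180, 180, 180].

## Interface

Orientations are given as a 3x3 rotation matrix whose columns are the frame's x, y, z axes.
In Python, from station import observe, grab_frame, camera_model, hand_in, look_for, regions_of, spot_point, grasp_offset gives the robot as it stands.
- The arm moves only by the shell command python3 -m handwheel 'ROWS' [OPENING] [FORCE]. ROWS is JSON, a list of rows, each an object with "linear": the shift along the tool's x, y, z in cm, a list of three; "rotation": the turn, a rotation vector about the tool's x, y, z in rad, a list of three. A call has exactly 8 rows; each row shifts and turns the commanded pose from where the row before left it, along the tool's axes as they then stand; what a row does not reach is not made up. A row lasts 1/12 s, in which the tool goes at most 41.7 mm and 7.16 degrees, less where a joint would pass 70% of its speed; a pose out of reach is approached as far as the arm can. A call with a gripper value outside its range is refused whole. OPENING is the finger opening in cm, from 0 to 8.81, set as the call begins (- or left out, the last holds). The fingers move at their own pace and stop on an object; FORCE is the grip in N (left out, the last holds). Time passes only in rows, so rows that do not move let the fingers close, or fill a call up. It gives the time, the measured TCP pose, the force and the opening at its end, in the units of the state.
- observe(): the state, without advancing time (a new reading comes with each control period).
- grab_frame(name): name is "scene" or "top" or "wrist"; returns the picture (384x512x3 uint8, red, green, blue); there is no depth.
- camera_model(name): a dict with "fx", "fy", "cx", "cy" (pixels), "rvec" (rotation vector, rad) and "tvec" (3), from world to camera coordinates, as OpenCV has them; the wrist camera has in their place "tool_from_camera" (4x4, takes a point from camera to tool coordinates, whose origin is the TCP and whose axes are the flange's). Camera axes: x right, y down, z forward; pixel columns grow to the right and rows downward; lengths in m; the calibration is good to about 2 mm. A picture is of the moment at which its call begins: read the wrist's pose just before it. camera_model takes no time and is no camera call.
- hand_in(): hands the job in, once; it reports no verdict.
Trained networks look in the newest picture that a camera, given by its name, has taken for a name from the list of things; names that differ only in an ending like _2 or _b are one class to them, and where a whole thing is asked for, a point or a joint stands for the part that bears it (a point fixed in the world has none). Each returns a list of dicts, best first, with "conf" (0 to 1); they miss things now and then, are a little off and sometimes report something else, mostly with a low value. They report only what shows in the picture. A call takes as long as a camera call.
- look_for(label, camera): "at" ([x, y, z] in m, in the coordinates of the camera as it stood for that picture, good to about 4 mm: the middle of the surface that is visible of it).
- regions_of(label, camera): "region" (384x512 bool, what is visible of it).
- spot_point(label, camera): "at" ([x, y, z] in m, in the coordinates of the camera as it stood for that picture, good to about 4 mm: a listed point, or the origin of a listed thing).
The state is a dict: "time": time; "q": joint angles; "joint_vel": joint speeds; "tau": joint torques, N m; "eef_pos": TCP position; "eef_rot": TCP orientation; "force": force on the tool from outside, world axes, zero at the start; "moment": the same for the moment, N m; "grip_width": finger opening in m.
Only numpy, scipy, OpenCV 4.12 (cv2) and the standard library are available. Lean on these libraries where they do the work, as an engineer would, in place of code of your own. Each camera call takes 0.05 s, during which the arm holds its last target. There are 200 camera calls.

## Working session

There is one attempt and no reset: what is moved stays moved. The work goes in short steps, Python scripts to look and compute and a shell command to move; the robot and the scene stay as the last step left them, time stands still between calls to the robot, and variables do not carry over. Pictures are saved under pics/ and viewed, about 8 in all and at most 12, crops included, and the job is handed in when it is done.

```bash
mkdir -p pics
cat > h.py <<'E'
import numpy as np, cv2
from station import *
def w(name,p,s=None):
    m=camera_model(name); p=np.array(p)
    if name=='wrist':
        T=np.array(m['tool_from_camera']); p=T[:3,:3]@p+T[:3,3]
        return np.array(s['eef_rot'])@p+np.array(s['eef_pos'])
    R=cv2.Rodrigues(np.array(m['rvec'],float))[0]
    return R.T@(p-np.array(m['tvec']).ravel())
E
python3 - <<'E'
from h import *
np.set_printoptions(precision=4,suppress=True)
s=observe();print(s['time'],s['eef_pos'],s['eef_rot'],s['force'],s['grip_width'])
ims=[]
for c in('scene','top'):
    im=grab_frame(c);ims.append(im)
    for l in('centrifuge','tab_press','lid_hinge','lid_lip','rack','tipbox','jar','scanner','pen'):
        for r in spot_point(l,c)[:1]: print(c,l,round(r['conf'],2),w(c,r['at']))
cv2.imwrite('pics/a.png',cv2.resize(np.hstack(ims)[:,:,::-1],(800,300)))
E
```

```text
0.0 [ 0.1754 -0.5992  0.2379] [[ 0.9597  0.2811 -0.0007]
 [ 0.2811 -0.9597  0.0017]
 [-0.0002 -0.0018 -1.    ]] [ 0.1595  0.5936 -0.4465] 0.08775404178185434
scene centrifuge 0.75 [ 0.5805 -0.1957  0.0039]
scene tab_press 0.52 [ 0.4813 -0.2029  0.0997]
scene lid_hinge 0.63 [ 0.6645 -0.1816  0.1012]
scene lid_lip 0.79 [ 0.5105 -0.2035  0.1173]
scene rack 0.98 [ 0.5674  0.0025 -0.0038]
scene tipbox 0.73 [ 0.6148 -0.378  -0.0007]
scene jar 0.89 [ 0.5434 -0.5331 -0.0007]
scene scanner 0.66 [ 0.4636  0.1198 -0.0008]
scene pen 0.58 [ 0.3937 -0.2131 -0.0011]
top centrifuge 0.55 [ 0.5868 -0.1975 -0.0022]
top tab_press 0.66 [ 0.585  -0.1943 -0.0013]
top lid_hinge 0.84 [ 0.667  -0.189   0.1032]
top lid_lip 0.66 [ 0.51   -0.2066  0.1125]
top rack 0.96 [0.5712 0.0004 0.0022]
top tipbox 0.57 [ 0.6147 -0.3775  0.0009]
top jar 0.81 [ 0.5502 -0.535   0.0016]
top scanner 0.6 [ 0.5868 -0.0098  0.0051]
top pen 0.57 [ 0.3948 -0.214   0.0033]
```

View pics/a.png

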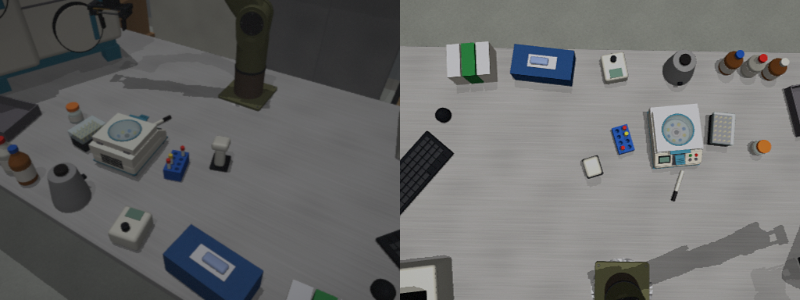

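The views agree: the centrifuge is near (0.585, -0.197), yawed about 7° and facing the robot. The tab should be near (0.484, -0.208, 0.099). I'll close the jaws and approach above the tab.

```bash
R='{"linear":[2.5,-1.8,0.2],"rotation":[0,0,0]}'; python3 -m handwheel '[{"linear":[2.5,-1.8,0.2],"rotation":[0,0,0]},{"linear":[2.5,-1.8,0.2],"rotation":[0,0,0]},{"linear":[2.5,-1.8,0.2],"rotation":[0,0,0]},{"linear":[2.5,-1.8,0.2],"rotation":[0,0,0]},{"linear":[2.5,-1.8,0.2],"rotation":[0,0,0]},{"linear":[2.5,-1.8,0.2],"rotation":[0,0,0]},{"linear":[2.5,-1.8,0.2],"rotation":[0,0,0]},{"linear":[2.5,-1.8,0.2],"rotation":[0,0,0]}]' 0 10
python3 -m handwheel '[{"linear":[2.3,-1.8,0],"rotation":[0,0,0]},{"linear":[2.3,-1.8,0],"rotation":[0,0,0]},{"linear":[2.3,-1.8,0],"rotation":[0,0,0]},{"linear":[2.3,-1.8,0],"rotation":[0,0,0]},{"linear":[2.3,-1.8,0],"rotation":[0,0,0]},{"linear":[2.3,-1.8,0],"rotation":[0,0,0]},{"linear":[2,-1.8,0],"rotation":[0,0,0]},{"linear":[2,-1.8,0],"rotation":[0,0,0]}]'
python3 -m handwheel '[{"linear":[0,0,0],"rotation":[0,0,0.08]},{"linear":[0,0,0],"rotation":[0,0,0.08]},{"linear":[0,0,0],"rotation":[0,0.1,0]},{"linear":[0,0,0],"rotation":[0,0.1,0]},{"linear":[0,0,0],"rotation":[0,0.1,0]},{"linear":[0,0,0],"rotation":[0,0.1,0]},{"linear":[0,0,0],"rotation":[0,0.1,0]},{"linear":[0,0,0],"rotation":[0,0,0]}]'
python3 - <<'E'
from h import *
np.set_printoptions(precision=4,suppress=True)
s=observe();print(s['time'],s['eef_pos'],s['eef_rot'],s['force'],s['q'])
im=grab_frame('wrist');cv2.imwrite('pics/b.png',im[:,:,::-1])
for l in('centrifuge','tab_press','lid_hinge','lid_lip'):
        for r in spot_point(l,'wrist')[:1]: print(l,round(r['conf'],2),w('wrist',r['at'],s))
E
```

```text
time: 1.67
eef_pos: [0.328, -0.4043, 0.2228]
eef_rot: [[0.96, 0.281, 0.0], [0.281, -0.96, -0.0], [0.0, 0.001, -1.0]]
force: [0.1, -0.3, -0.2]
grip_width: 0.037
time: 2.33
eef_pos: [0.4584, -0.2159, 0.2229]
eef_rot: [[0.96, 0.281, 0.001], [0.281, -0.96, -0.0], [0.001, 0.0, -1.0]]
force: [0.4, -0.2, -0.6]
grip_width: 0.0004
time: 3.0
eef_pos: [0.4562, -0.2293, 0.2348]
eef_rot: [[0.884, 0.119, 0.453], [0.099, -0.993, 0.068], [0.458, -0.015, -0.889]]
force: [-1.3, -0.9, -0.7]
grip_width: 0.0004
3.0 [ 0.4562 -0.2293  0.2348] [[ 0.8837  0.1189  0.4528]
 [ 0.0989 -0.9928  0.0678]
 [ 0.4576 -0.0152 -0.889 ]] [-1.2817 -0.8573 -0.6735] [ 54.4934  30.4918 -33.0533 128.6645   2.1601   2.6881 -57.1075]
centrifuge 0.88 [ 0.5858 -0.2003  0.0021]
tab_press 0.62 [ 0.4852 -0.2068  0.0996]
lid_hinge 0.65 [ 0.6677 -0.1917  0.0985]
lid_lip 0.84 [ 0.5152 -0.203   0.1139]
```

View pics/b.png

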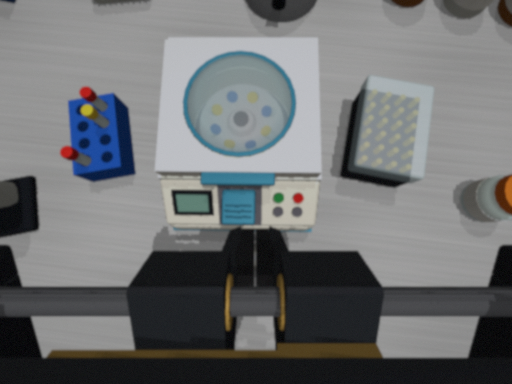

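The wrist picture shows the tab at about (238,205), just below the lip at (238,178), and wrist measurements agree with the earlier ones. Joint 6 is near its lower limit, so I'll ease the tilt to about 20°.

```bash
python3 -m handwheel '[{"linear":[0,0,0],"rotation":[0,-0.06,0]},{"linear":[0,0,0],"rotation":[0,-0.06,0]},{"linear":[0,0,0],"rotation":[0,0,0]},{"linear":[0,0,0],"rotation":[0,0,0]},{"linear":[0,0,0],"rotation":[0,0,0]},{"linear":[0,0,0],"rotation":[0,0,0]},{"linear":[0,0,0],"rotation":[0,0,0]},{"linear":[0,0,0],"rotation":[0,0,0]}]'
cat >> h.py <<'E'
np.set_printoptions(precision=4,suppress=True)
def go(t):
    s=observe();R=np.array(s['eef_rot']);d=R.T@(np.array(t)-s['eef_pos'])*100
    print('t',s['time'],'pos',s['eef_pos'],'F',s['force'],'q',s['q']);print('tilt',np.degrees(np.arcsin(R[0,2])),'d cm',d,'down1cm',R.T@[0,0,-1]);return R
E
python3 -c "
from h import *
print(go([.490,-.208,.118]))"
```

```text
time: 3.92
eef_pos: [0.4603, -0.2243, 0.2348]
eef_rot: [[0.93, 0.13, 0.343], [0.118, -0.991, 0.057], [0.348, -0.013, -0.938]]
force: [-0.4, -0.3, -0.1]
grip_width: 0.0004
t 3.9167 pos [ 0.4603 -0.2243  0.2348] F [-0.3941 -0.2994 -0.0903] q [ 45.3115  28.9907 -24.8301 123.7688   1.7558  12.5237 -59.2732]
tilt 20.06934847169638 d cm [-1.1032 -1.0811 12.0593] down1cm [-0.3476  0.0128  0.9375]
[[ 0.9302  0.1301  0.3432]
 [ 0.1176 -0.9914  0.0571]
 [ 0.3476 -0.0128 -0.9375]]
```

```bash
python3 -m handwheel '[{"linear":[-0.18,-0.18,2],"rotation":[0,0,0]},{"linear":[-0.18,-0.18,2],"rotation":[0,0,0]},{"linear":[-0.18,-0.18,2],"rotation":[0,0,0]},{"linear":[-0.18,-0.18,2],"rotation":[0,0,0]},{"linear":[-0.18,-0.18,2],"rotation":[0,0,0]},{"linear":[-0.2,-0.18,2.06],"rotation":[0,0,0]},{"linear":[0,0,0],"rotation":[0,0,0]},{"linear":[0,0,0],"rotation":[0,0,0]}]'
python3 - <<'E'
from h import *
go([.490,-.208,.094])
cv2.imwrite('pics/c.png',grab_frame('wrist')[:,:,::-1])
E
```

```text
time: 4.58
eef_pos: [0.4875, -0.2164, 0.1518]
eef_rot: [[0.935, 0.134, 0.328], [0.119, -0.991, 0.065], [0.334, -0.022, -0.942]]
force: [-0.2, 0.5, 0.0]
grip_width: 0.0004
t 4.5833 pos [ 0.4875 -0.2164  0.1518] F [-0.1615  0.5053  0.0485] q [ 38.9905  39.0164 -20.4218 124.6617  34.2165   2.4722 -91.8487]
tilt 19.14559310174646 d cm [-1.5901 -0.676   5.581 ] down1cm [-0.3337  0.0217  0.9424]
```

View pics/c.png

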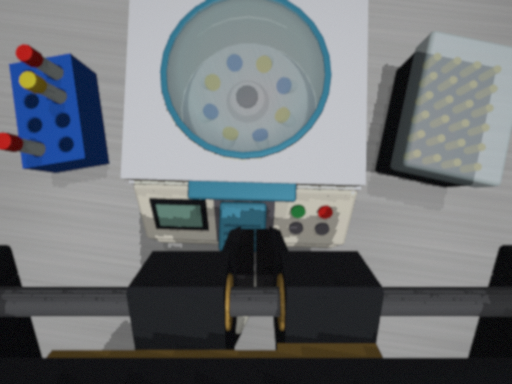

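The fingertip (column 255) sits slightly right of the tab (column 243), which matches the computed 8 mm correction. Joint 6 is at its limit again, so I'll reduce the tilt to about 5° and press further forward on the paddle so the hand's body clears the rising lid.

```bash
python3 -m handwheel '[{"linear":[0,0,0],"rotation":[0,-0.08,0]},{"linear":[0,0,0],"rotation":[0,-0.08,0]},{"linear":[0,0,0],"rotation":[0,-0.08,0]},{"linear":[0,0,0],"rotation":[0,0,0]},{"linear":[0,0,0],"rotation":[0,0,0]},{"linear":[0,0,0],"rotation":[0,0,0]},{"linear":[0,0,0],"rotation":[0,0,0]},{"linear":[0,0,0],"rotation":[0,0,0]}]'
python3 -c "
from h import *
go([.480,-.208,.108])"
```

```text
time: 5.3
eef_pos: [0.4864, -0.2166, 0.1518]
eef_rot: [[0.986, 0.133, 0.096], [0.131, -0.991, 0.034], [0.099, -0.021, -0.995]]
force: [-0.0, 0.4, -0.0]
grip_width: 0.0003
t 5.3 pos [ 0.4864 -0.2166  0.1518] F [-0.0406  0.4238 -0.0461] q [ 37.5297  40.6885 -26.3227 113.9041  30.4172  26.943  -91.8083]
tilt 5.495757369556586 d cm [-0.957  -0.8461  4.3269] down1cm [-0.0995  0.0214  0.9948]
```

```bash
python3 -m handwheel '[{"linear":[-0.24,-0.21,0.5],"rotation":[0,0,0]},{"linear":[-0.24,-0.21,0.5],"rotation":[0,0,0]},{"linear":[-0.24,-0.21,0.8],"rotation":[0,0,0]},{"linear":[-0.24,-0.21,0.8],"rotation":[0,0,0]},{"linear":[0,0,0.8],"rotation":[0,0,0]},{"linear":[0,0,0.9],"rotation":[0,0,0]},{"linear":[0,0,0],"rotation":[0,0,0]},{"linear":[0,0,0],"rotation":[0,0,0]}]'
python3 -c "
from h import *
go([.480,-.208,.088])"
```

```text
time: 5.97
eef_pos: [0.4813, -0.2075, 0.1078]
eef_rot: [[0.986, 0.135, 0.096], [0.132, -0.991, 0.035], [0.099, -0.022, -0.995]]
force: [-0.1, 0.3, 1.1]
grip_width: 0.0002
t 5.9667 pos [ 0.4813 -0.2075  0.1078] F [-0.0505  0.252   1.0579] q [ 33.3663  44.1266 -20.7843 117.0566  34.2386  19.1992 -95.917 ]
tilt 5.492520062580691 d cm [-0.3302  0.071   1.9595] down1cm [-0.0995  0.0215  0.9948]
```

```bash
python3 -m handwheel '[{"linear":[-0.03,0,0.25],"rotation":[0,0,0]},{"linear":[-0.03,0,0.25],"rotation":[0,0,0]},{"linear":[-0.03,0,0.25],"rotation":[0,0,0]},{"linear":[-0.03,0,0.25],"rotation":[0,0,0]},{"linear":[-0.03,0,0.25],"rotation":[0,0,0]},{"linear":[-0.03,0,0.25],"rotation":[0,0,0]},{"linear":[-0.03,0,0.25],"rotation":[0,0,0]},{"linear":[-0.03,0,0.25],"rotation":[0,0,0]}]'
python3 - <<'E'
from h import *
go([.480,-.208,.12])
cv2.imwrite('pics/d.png',grab_frame('scene')[100:240,90:300,::-1].repeat(3,0).repeat(3,1))
E
```

```text
time: 6.63
eef_pos: [0.4776, -0.2082, 0.088]
eef_rot: [[0.987, 0.133, 0.091], [0.13, -0.991, 0.033], [0.094, -0.021, -0.995]]
force: [-7.5, -1.2, 8.3]
grip_width: 0.0005
t 6.6333 pos [ 0.4776 -0.2082  0.088 ] F [-7.4717 -1.1894  8.3182] q [ 31.7503  45.9062 -18.0352 117.9448  35.7031  16.1546 -97.2077]
tilt 5.19404699072826 d cm [ 0.5416 -0.0491 -3.1668] down1cm [-0.0941  0.0206  0.9954]
```

View pics/d.png

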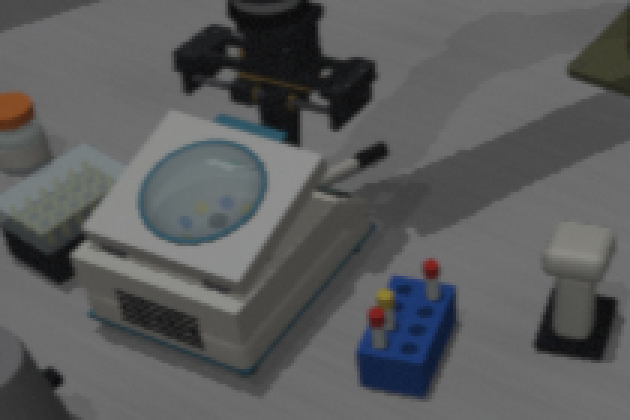

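The lid has sprung up (tilted in the picture, with the blue lip at about (250,128) in the crop). Next I back off up and away, then check for the lip.

```bash
python3 -m handwheel '[{"linear":[-0.1,0,-0.8],"rotation":[0,0,0]},{"linear":[-0.2,0,-0.8],"rotation":[0,0,0]},{"linear":[-0.5,0,-0.8],"rotation":[0,0,0]},{"linear":[-1,0,-0.8],"rotation":[0,0,0]},{"linear":[-1,0,-1],"rotation":[0,0,0]},{"linear":[-0.5,0,-1],"rotation":[0,0,0]},{"linear":[0,0,-1],"rotation":[0,0,0]},{"linear":[0,0,-1],"rotation":[0,0,0]}]'
python3 - <<'E'
from h import *
go([.54,-.2,.185])
for c in('scene','top','wrist'):
    s=observe();im=grab_frame(c)
    for l in('centrifuge','lid_hinge','lid_lip','tab_press'):
        for r in spot_point(l,c)[:1]: print(c,l,round(r['conf'],2),w(c,r['at'],s))
cv2.imwrite('pics/e.png',im[:,:,::-1])
E
```

```text
time: 7.35
eef_pos: [0.4401, -0.2146, 0.1578]
eef_rot: [[0.986, 0.134, 0.096], [0.131, -0.991, 0.034], [0.1, -0.021, -0.995]]
force: [0.0, 0.4, 0.9]
grip_width: 0.0006
t 7.35 pos [ 0.4401 -0.2146  0.1578] F [0.0233 0.3861 0.927 ] q [ 39.5279  37.8636 -25.8277 120.5291  31.824   22.9476 -92.4026]
tilt 5.509932051363422 d cm [10.3181 -0.1663 -1.7006] down1cm [-0.0997  0.0208  0.9948]
scene centrifuge 0.81 [ 0.5797 -0.1972  0.0029]
scene lid_hinge 0.56 [ 0.6631 -0.183   0.1008]
scene lid_lip 0.59 [ 0.5466 -0.2044  0.2069]
top centrifuge 0.92 [ 0.5836 -0.1948 -0.0017]
top lid_hinge 0.82 [ 0.6689 -0.1896  0.1016]
top lid_lip 0.83 [ 0.5482 -0.2033  0.2049]
top tab_press 0.66 [ 0.4837 -0.2068  0.0974]
wrist centrifuge 0.6 [ 0.5836 -0.1999  0.0006]
wrist tab_press 0.6 [ 0.4862 -0.207   0.0966]
```

View pics/e.png

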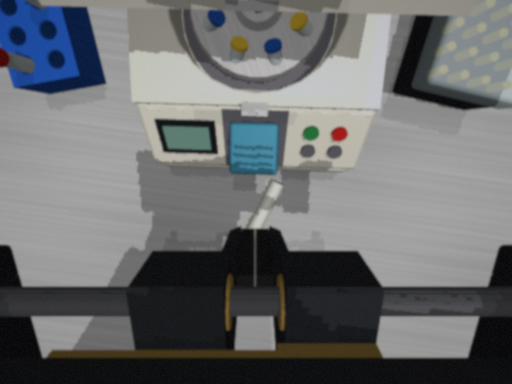

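The wrist view shows the tab at about (254,148) sprung back, and the pen clear. The lip measures (0.548, -0.203, 0.206) and the machine hasn't moved. I move in front of the lip and tilt the finger forward.

```bash
python3 -m handwheel '[{"linear":[2.2,0.05,-0.55],"rotation":[0,0,0]},{"linear":[2.2,0.05,-0.5],"rotation":[0,0,0]},{"linear":[2.2,0.05,-0.5],"rotation":[0,0,0]},{"linear":[0,0,0],"rotation":[0,0.1,0]},{"linear":[0,0,0],"rotation":[0,0.1,0]},{"linear":[0,0,0],"rotation":[0,0.1,0]},{"linear":[0,0,0],"rotation":[0,0.1,0]},{"linear":[0,0,0],"rotation":[0,0,0]}]'
python3 -c "
from h import *
go([.546,-.2045,.191])"
```

```text
time: 8.77
eef_pos: [0.4796, -0.1881, 0.159]
eef_rot: [[0.936, 0.167, 0.311], [0.133, -0.983, 0.128], [0.327, -0.079, -0.942]]
force: [0.8, 0.3, 0.2]
grip_width: 0.0006
t 8.7667 pos [ 0.4796 -0.1881  0.159 ] F [0.7985 0.3302 0.1887] q [  45.2779   39.6705  -31.7634  125.0164   48.5506    7.9276 -106.3539]
tilt 18.141895807193237 d cm [ 7.0421  2.471  -1.1605] down1cm [-0.3274  0.0788  0.9416]
```

```bash
python3 -m handwheel '[{"linear":[0,0,0],"rotation":[-0.03,-0.07,0]},{"linear":[0,0,0],"rotation":[-0.03,-0.07,0]},{"linear":[0,0,0],"rotation":[-0.03,0,0]},{"linear":[0,0,-0.7],"rotation":[0,0,0]},{"linear":[0,0.5,-0.7],"rotation":[0,0,0]},{"linear":[0,0.5,-0.7],"rotation":[0,0,0]},{"linear":[0,0.5,-0.7],"rotation":[0,0,0]},{"linear":[0,0,0],"rotation":[0,0,0]}]'
python3 -c "
from h import *
print(go([.52,-.2045,.191]))"
```

```text
time: 9.43
eef_pos: [0.4818, -0.2046, 0.1907]
eef_rot: [[0.969, 0.144, 0.203], [0.143, -0.99, 0.018], [0.204, 0.012, -0.979]]
force: [-0.3, -0.1, 0.5]
grip_width: 0.0008
t 9.4333 pos [ 0.4818 -0.2046  0.1907] F [-0.2791 -0.1341  0.5458] q [  43.5294   36.4961  -35.3515  119.0118   42.3156   24.0911 -103.9677]
tilt 11.729155606680468 d cm [3.7101 0.5434 0.7458] down1cm [-0.2038 -0.0116  0.979 ]
[[ 0.9685  0.1437  0.2033]
 [ 0.143  -0.9896  0.018 ]
 [ 0.2038  0.0116 -0.979 ]]
```

```bash
python3 -m handwheel '[{"linear":[1,0.14,0.25],"rotation":[0,0,0]},{"linear":[1,0.14,0.25],"rotation":[0,0,0]},{"linear":[1,0.14,0.25],"rotation":[0,0,0]},{"linear":[0.7,0.14,0.2],"rotation":[0,0,0]},{"linear":[0,0,0],"rotation":[0,0.07,0]},{"linear":[0,0,0],"rotation":[0,0.07,0]},{"linear":[0,0,0],"rotation":[0,0,0]},{"linear":[0,0,0],"rotation":[0,0,0]}]'
python3 -c "
from h import *
print(go([.5435,-.2045,.192]))"
```

```text
time: 10.1
eef_pos: [0.5184, -0.2038, 0.1869]
eef_rot: [[0.933, 0.145, 0.33], [0.141, -0.989, 0.037], [0.332, 0.012, -0.943]]
force: [0.5, -0.0, -0.5]
grip_width: 0.0005
t 10.1 pos [ 0.5184 -0.2038  0.1869] F [ 0.4747 -0.0048 -0.518 ] q [  40.9958   37.0321  -29.9514  120.2888   48.0895   12.5124 -108.4135]
tilt 19.2935836050806 d cm [2.5046 0.4375 0.3486] down1cm [-0.3323 -0.0119  0.9431]
[[ 0.9326  0.1451  0.3304]
 [ 0.1408 -0.9893  0.0371]
 [ 0.3323  0.0119 -0.9431]]
```

Now I push along the lip's arc about the hinge, slowly.

```bash
python3 -m handwheel '[{"linear":[0.9,0.03,0.14],"rotation":[0,0,0]},{"linear":[0.9,0.03,0.14],"rotation":[0,0,0]},{"linear":[0.6,0.03,0.1],"rotation":[0,0,0]},{"linear":[0.5,0.02,-0.1],"rotation":[0,0,0]},{"linear":[0.5,0.02,-0.2],"rotation":[0,0,0]},{"linear":[0.5,0.02,-0.2],"rotation":[0,0,0]},{"linear":[0.5,0.02,-0.2],"rotation":[0,0,0]},{"linear":[0.5,0.02,-0.2],"rotation":[0,0,0]}]'
python3 - <<'E'
from h import *
go([.60,-.197,.23])
for c in('scene','top'):
    im=grab_frame(c)
    for r in spot_point('lid_lip',c)[:1]: print(c,round(r['conf'],2),w(c,r['at']))
    if c=='scene':cv2.imwrite('pics/f.png',im[100:240,90:300,::-1].repeat(3,0).repeat(3,1))
E
```

```text
time: 10.77
eef_pos: [0.5602, -0.1988, 0.208]
eef_rot: [[0.934, 0.145, 0.325], [0.141, -0.989, 0.036], [0.327, 0.012, -0.945]]
force: [-16.0, 0.2, 16.1]
grip_width: 0.0005
t 10.7667 pos [ 0.5602 -0.1988  0.208 ] F [-15.9538   0.2418  16.1424] q [  42.1088   38.1828  -36.5114  113.0546   43.535    21.4663 -105.2471]
tilt 18.98719245362618 d cm [ 4.4651  0.4204 -0.7729] down1cm [-0.3272 -0.0119  0.9449]
scene 0.7 [ 0.566  -0.1987  0.2241]
top 0.71 [ 0.5694 -0.1996  0.2236]
```

View pics/f.png

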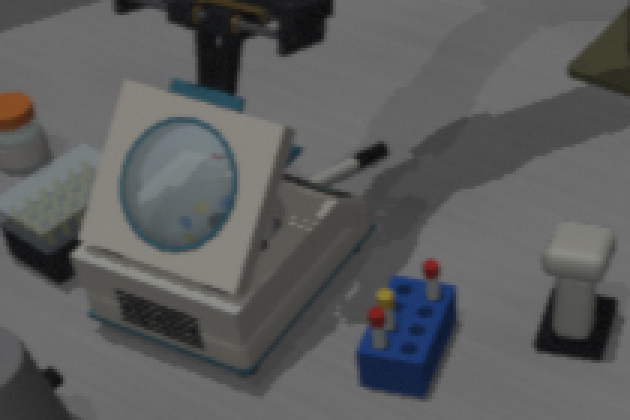

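The lid is following (about 0.82 rad), but the contact force is 22 N, directed toward the hinge. I'll relieve it by shifting outward before continuing.

```bash
python3 -m handwheel '[{"linear":[-0.1,0,-0.2],"rotation":[0,0,0]},{"linear":[-0.1,0,-0.2],"rotation":[0,0,0]},{"linear":[0.2,0,-0.2],"rotation":[0,0,0]},{"linear":[0.4,0.01,-0.2],"rotation":[0,0,0]},{"linear":[0.4,0.01,-0.15],"rotation":[0,0,0]},{"linear":[0.4,0.01,-0.15],"rotation":[0,0,0]},{"linear":[0.4,0.01,-0.1],"rotation":[0,0,0]},{"linear":[0.4,0.01,-0.1],"rotation":[0,0,0]}]'
python3 - <<'E'
from h import *
go([.60,-.197,.23])
for c in('scene','top'):
    im=grab_frame(c)
    for l in('lid_lip','centrifuge'):
      for r in spot_point(l,c)[:1]: print(c,l,round(r['conf'],2),w(c,r['at']))
E
```

```text
time: 11.63
eef_pos: [0.5786, -0.1968, 0.2278]
eef_rot: [[0.931, 0.145, 0.333], [0.141, -0.989, 0.038], [0.335, 0.011, -0.942]]
force: [-1.1, -0.0, -1.2]
grip_width: 0.0006
t 11.6333 pos [ 0.5786 -0.1968  0.2278] F [-1.1221 -0.022  -1.1778] q [  42.9558   37.983   -39.5484  109.6725   41.1016   25.3818 -103.1865]
tilt 19.477990939559426 d cm [2.0692 0.3365 0.502 ] down1cm [-0.3354 -0.0114  0.942 ]
scene lid_lip 0.77 [ 0.5833 -0.1966  0.2395]
scene centrifuge 0.83 [ 0.5825 -0.194   0.0068]
top lid_lip 0.82 [ 0.5871 -0.1951  0.2395]
top centrifuge 0.77 [ 0.587  -0.1971  0.0013]
```

```bash
python3 -m handwheel '[{"linear":[0.45,0.01,-0.1],"rotation":[0,0,0]},{"linear":[0.45,0.01,-0.08],"rotation":[0,0,0]},{"linear":[0.45,0.01,-0.06],"rotation":[0,0,0]},{"linear":[0.45,0.01,-0.04],"rotation":[0,0,0]},{"linear":[0.45,0.01,-0.02],"rotation":[0,0,0]},{"linear":[0.45,0.01,0],"rotation":[0,0,0]},{"linear":[0.45,0.01,0.02],"rotation":[0,0,0]},{"linear":[0.45,0.01,0.04],"rotation":[0,0,0]}]'
python3 - <<'E'
from h import *
go([.65,-.197,.23])
for c in('scene','top'):
    im=grab_frame(c)
    for l in('lid_lip','centrifuge'):
      for r in spot_point(l,c)[:1]: print(c,l,round(r['conf'],2),w(c,r['at']))
E
```

```text
time: 12.6
eef_pos: [0.6114, -0.1926, 0.2421]
eef_rot: [[0.931, 0.146, 0.333], [0.141, -0.989, 0.038], [0.335, 0.012, -0.942]]
force: [-0.8, 0.5, -0.4]
grip_width: 0.0005
t 12.6 pos [ 0.6114 -0.1926  0.2421] F [-0.7731  0.5169 -0.4287] q [  41.7176   39.1169  -41.2883  104.0823   39.1332   30.3124 -101.6798]
tilt 19.47985162882183 d cm [3.1307 0.9883 2.4083] down1cm [-0.3354 -0.0116  0.942 ]
scene lid_lip 0.95 [ 0.6156 -0.1931  0.2525]
scene centrifuge 0.83 [ 0.5808 -0.1964  0.0028]
top lid_lip 0.64 [ 0.6167 -0.1948  0.2497]
top centrifuge 0.96 [ 0.5862 -0.1971 -0.0004]
```

```bash
python3 -m handwheel '[{"linear":[0.53,0.01,0.05],"rotation":[0,0,0]},{"linear":[0.53,0.01,0.1],"rotation":[0,0,0]},{"linear":[0.53,0.01,0.15],"rotation":[0,0,0]},{"linear":[0.53,0.01,0.17],"rotation":[0,0,0]},{"linear":[0.53,0.01,0.19],"rotation":[0,0,0]},{"linear":[0.53,0.01,0.19],"rotation":[0,0,0]},{"linear":[0.53,0.01,0.19],"rotation":[0,0,0]},{"linear":[0.53,0.01,0.19],"rotation":[0,0,0]}]'
python3 - <<'E'
from h import *
go([.69,-.19,.235])
for c in('scene','top'):
    im=grab_frame(c)
    for l in('lid_lip','centrifuge'):
      for r in spot_point(l,c)[:1]: print(c,l,round(r['conf'],2),w(c,r['at']))
    if c=='scene':cv2.imwrite('pics/g.png',im[80:240,90:300,::-1].repeat(3,0).repeat(3,1))
E
```

```text
time: 13.57
eef_pos: [0.66, -0.1873, 0.2499]
eef_rot: [[0.927, 0.145, 0.345], [0.141, -0.989, 0.036], [0.347, 0.015, -0.938]]
force: [-0.9, -2.4, 15.1]
grip_width: 0.0003
t 13.5667 pos [ 0.66   -0.1873  0.2499] F [-0.8871 -2.4184 15.0615] q [  38.8005   41.5469  -41.5325   96.9464   38.4845   34.3707 -101.0016]
tilt 20.20320046771412 d cm [2.2255 0.6834 2.4177] down1cm [-0.347  -0.0148  0.9378]
scene lid_lip 0.93 [ 0.6683 -0.1879  0.2581]
scene centrifuge 0.8 [ 0.5823 -0.1961  0.0055]
top lid_lip 0.57 [ 0.5864 -0.1983  0.0009]
```

View pics/g.png

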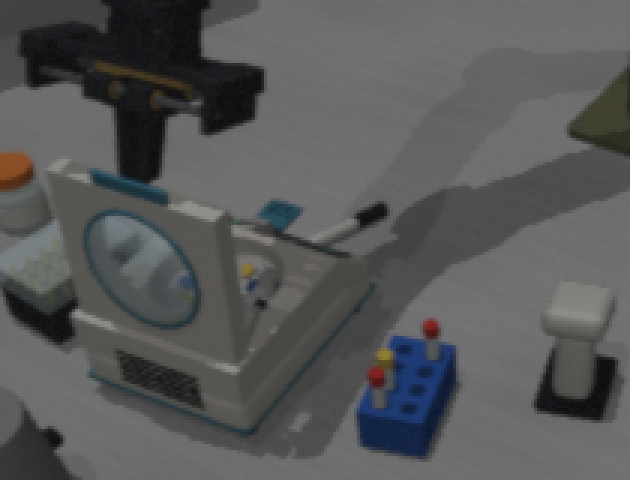

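The lid is near vertical at about 1.5 rad. The fingertip sits in the nook under the lip and presses down with 15 N, so I relieve it upward and keep pushing back.

```bash
python3 -m handwheel '[{"linear":[0.08,0,-0.19],"rotation":[0,0,0]},{"linear":[0.15,0,-0.15],"rotation":[0,0,0]},{"linear":[0.45,0.01,0.14],"rotation":[0,0,0]},{"linear":[0.45,0.01,0.15],"rotation":[0,0,0]},{"linear":[0.45,0.01,0.16],"rotation":[0,0,0]},{"linear":[0.45,0.01,0.17],"rotation":[0,0,0]},{"linear":[0.45,0.01,0.17],"rotation":[0,0,0]},{"linear":[0,0,0],"rotation":[0,0,0]}]'
python3 - <<'E'
from h import *
go([.7,-.19,.235])
for c in('scene','top'):
    im=grab_frame(c)
    for l in('lid_lip','centrifuge'):
      for r in spot_point(l,c)[:1]: print(c,l,round(r['conf'],2),w(c,r['at']))
E
```

```text
time: 14.53
eef_pos: [0.6815, -0.184, 0.2495]
eef_rot: [[0.93, 0.145, 0.337], [0.141, -0.989, 0.038], [0.339, 0.012, -0.941]]
force: [1.5, -3.7, 6.8]
grip_width: 0.0005
t 14.5333 pos [ 0.6815 -0.184   0.2495] F [ 1.4972 -3.6597  6.8446] q [  37.2328   43.1617  -41.619    93.0395   37.9156   37.202  -100.2891]
tilt 19.672473986630546 d cm [1.1516 0.8401 1.9629] down1cm [-0.3385 -0.0122  0.9409]
scene lid_lip 0.87 [ 0.6906 -0.1852  0.2575]
scene centrifuge 0.97 [ 0.582  -0.1963  0.0055]
top lid_lip 0.69 [ 0.6915 -0.1864  0.2546]
top centrifuge 0.95 [ 0.5834 -0.1973 -0.0033]
```

```bash
python3 -m handwheel '[{"linear":[0.2,0,-0.15],"rotation":[0,0,0]},{"linear":[0.5,0.01,0.1],"rotation":[0,0,0]},{"linear":[0.5,0.01,0.12],"rotation":[0,0,0]},{"linear":[0.4,0.01,0.12],"rotation":[0,0,0]},{"linear":[0,0,0],"rotation":[0,0,0]},{"linear":[0,0,-0.8],"rotation":[0,0,0]},{"linear":[0,0,-1.5],"rotation":[0,0,0]},{"linear":[0,0,-2],"rotation":[0,0,0]}]'
python3 - <<'E'
from h import *
go([.7,-.19,.235])
for c in('scene','top'):
    im=grab_frame(c)
    for l in('lid_lip','centrifuge'):
      for r in spot_point(l,c)[:1]: print(c,l,round(r['conf'],2),w(c,r['at']))
E
```

```text
time: 15.5
eef_pos: [0.6793, -0.1833, 0.2924]
eef_rot: [[0.932, 0.146, 0.331], [0.141, -0.989, 0.039], [0.333, 0.011, -0.943]]
force: [0.5, 0.4, -0.4]
grip_width: 0.0006
t 15.5 pos [ 0.6793 -0.1833  0.2924] F [ 0.5071  0.408  -0.3797] q [ 38.5866  40.8181 -44.4616  90.0494  34.6661  42.8962 -97.4533]
tilt 19.306997210593735 d cm [-0.0728  0.9082  6.075 ] down1cm [-0.3327 -0.0106  0.943 ]
scene lid_lip 0.82 [ 0.7289 -0.1792  0.2475]
scene centrifuge 0.64 [ 0.5827 -0.1974  0.0049]
top lid_lip 0.6 [ 0.7303 -0.1803  0.2456]
```

The lip measures (0.730, 0.247), which puts the lid at about 1.9 rad, on its stop. I retreat and check everything.

```bash
python3 -m handwheel '[{"linear":[0,0,-2],"rotation":[0,0,0]},{"linear":[-1.5,0,-2],"rotation":[0,0,0]},{"linear":[-2,0,-1.5],"rotation":[0,0,0]},{"linear":[-2,0,-1],"rotation":[0,0,0]},{"linear":[-2,0,-1],"rotation":[0,0,0]},{"linear":[-1,0,0],"rotation":[0,0,0]},{"linear":[0,0,0],"rotation":[0,0,0]},{"linear":[0,0,0],"rotation":[0,0,0]}]'
python3 - <<'E'
from h import *
go([.7,-.19,.235])
for c in('scene','top'):
    im=grab_frame(c)
    for l in('lid_lip','lid_hinge','centrifuge','tab_press','rack','tipbox','jar','scanner','pen'):
      for r in spot_point(l,c)[:1]: print(c,l,round(r['conf'],2),w(c,r['at']))
    if c=='scene':cv2.imwrite('pics/i.png',im[60:240,60:330,::-1].repeat(2,0).repeat(2,1))
E
```

```text
time: 16.47
eef_pos: [0.576, -0.1986, 0.3343]
eef_rot: [[0.932, 0.145, 0.332], [0.14, -0.989, 0.038], [0.334, 0.011, -0.942]]
force: [-0.2, -0.1, 0.6]
grip_width: 0.0005
t 16.4667 pos [ 0.576  -0.1986  0.3343] F [-0.2038 -0.0978  0.6341] q [ 50.041   31.8019 -50.118  101.6555  29.8641  40.3412 -93.1863]
tilt 19.40984687592768 d cm [ 8.3605  0.831  13.509 ] down1cm [-0.3343 -0.0112  0.9424]
scene lid_lip 0.93 [ 0.7308 -0.1826  0.2453]
scene lid_hinge 0.77 [ 0.6654 -0.1856  0.105 ]
scene centrifuge 0.6 [ 0.5842 -0.1985  0.0041]
scene tab_press 0.54 [ 0.4817 -0.2062  0.1025]
scene rack 0.7 [ 0.568   0.0025 -0.0028]
scene tipbox 0.87 [ 0.6153 -0.3782  0.0014]
scene jar 0.56 [ 0.5448 -0.5291 -0.0021]
scene scanner 0.64 [0.4623 0.1204 0.001 ]
scene pen 0.51 [ 0.3953 -0.2096 -0.0007]
top lid_lip 0.6 [ 0.7313 -0.1798  0.2467]
top centrifuge 0.81 [ 0.5862 -0.1987  0.0025]
top tab_press 0.53 [ 0.4871 -0.2061  0.0984]
top rack 0.83 [0.5725 0.0035 0.0054]
top scanner 0.72 [ 0.4612  0.123  -0.0018]
top pen 0.48 [ 0.3982 -0.2137  0.0033]
```

View pics/i.png

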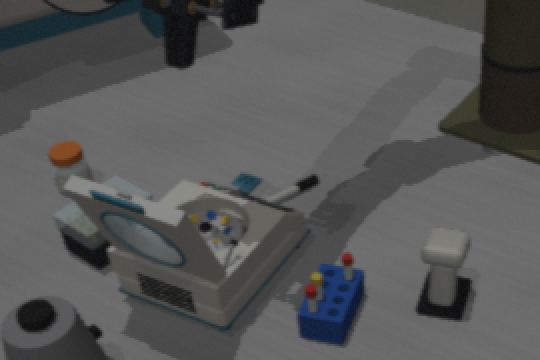

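The picture shows the lid leaning back past vertical, with its lip at about (118,201), the tab up, and the hand clear above. Everything else is in place, so I'm handing in.

```bash
python3 -c "
from station import hand_in
print(hand_in())"
```

```text
the job is handed in; nothing more can be done
None
```

I pressed the blue tab with the closed fingertips and the lid sprang up. I then pushed it back along its arc to the stop, moved the hand clear and handed in at about 17 s; no verdict was reported.

- **Lid:** in the last check the lip was at about (0.731, -0.181, 0.246) in both cameras, so the lid is about 1.9 rad open. Its position held steady over the last second.
- **Tab:** it had sprung back, with its top measured at 0.098–0.103 m high.
- **Centrifuge and other things:** all were within measuring error (about 5 mm) of where they started. In that check, the top camera did not report the jar or tip box, so those two rest on the scene camera. The three tubes were checked only by eye.
- **Hand:** about 0.33 m up, and touching nothing.

**Forces:** the push was briefly firmer than intended. The wrist force peaked at about 22 N early in the push and 15 N near vertical. Both are under the 40 N limit, and I eased off each time. Those readings came only at the end of each move, so a short peak between them would not have shown.

**Failed or disagreed:**
- The forward tilt I first planned ran into joint 6's limit, so I pressed with about 5° of tilt and pushed with about 20°.
- A few early top-camera detections of the tab and scanner were wrong. I discarded them because they disagreed with the given geometry or the scene camera.

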